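Feel a gauge pin and book the check

ROBOT

A 6-joint arm with a two-finger parallel gripper is mounted at the origin on the work surface. World frame = base frame: x ahead of the robot, y to its left, z up, the work surface at z = 0. Lengths are in m, angles in rad, forces in N, time in s.
With the tool pointing down it reaches from about 0.35 to 0.85 m from the base axis. Payload 8.1 kg.
Tool frame: the origin (TCP) lies on the centre line of the jaws, within the pads' length; the fingertips stand robot.tips_ahead ahead of it and the grasp point (between the pads) lies 6 mm ahead of it (robot.tips_ahead is the distance from the TCP to the fingertips, in m); z points along the fingers, y is the line along which they close (so a half turn about z gives the same grasp; the last joint's range is limited). The gripper opens to 93 mm and grips with 3 to 60 N. Pads are 15 mm wide; open, the fingers measure 128 mm over their backs; the gripper's body (75 mm by 188 mm) begins 65 mm behind the grasp point.
Start: joints at [1.109, 0.13, 1.488, -0, 1.523, -0.085], TCP at [0.221, 0.558, 0.244] pointing down, gripper open.
Joint ranges: [-2.96, 2.96], [-0.89, 2.26], [0.02, 2.5], [-1.34, 4.48], [0, 2.73], [-2.66, 2.66]. Speed limits (rad/s): [2.39, 2.39, 2.79, 3.14, 3.14, 3.14].

INTERFACE

Orientations are given as a rotation vector (axis times angle).
In Python, from plant import robot gives the robot as it stands.
- The arm moves only by the tool apply_moves, never from a script. Its arguments are lists of equal length, an entry for each row: "delta_pos": the shift along the tool's x, y, z in cm, a list of three; "twist": the turn about the tool's z in rad. A call has 1 to 8 rows; each row shifts and turns the commanded pose from where the row before left it, along the tool's axes as they then stand; what a row does not reach is not made up. A row lasts 1/8 s, in which the tool goes at most 62.5 mm and 10.7 degrees, less where a joint would pass 70% of its speed; a pose out of reach is approached as far as the arm can. A call with a gripper value outside its range is refused whole. "gripper" is the finger opening in cm, from 0 to 9.3, set as the call begins (left out, the last holds). The fingers move at their own pace and stop on an object; "squeeze" is the grip in N (left out, the last holds). Time passes only in rows, so rows that do not move let the fingers close. It gives the time, the measured TCP pose, the force, the opening and the grip force at its end, in the units of the state.
- robot.read_state(): the state, without advancing time (a new reading comes with each control period).
- robot.read_camera(name): name is "scene" or "top"; returns a dict with "frame" (384x512x3 uint8, red, green, blue), "vertical_fov" (degrees; the focal length in pixels is half the picture's height over the tangent of half this angle, whatever the lens; pixels are square), "cx", "cy" (the principal point, pixels), "R" (3x3) and "t" (3): a world point X has camera coordinates R X + t. Camera axes: x right, y down, z forward; pixel columns grow to the right and rows downward; lengths in m; the calibration is good to about 2 mm. A picture is of the moment at which its call begins. There is no depth.
- robot.close_job(): hands the job in; it is judged then, once.
The state is a dict: "t": time; "q": joint angles; "dq": joint speeds; "joint_torque": joint torques, N m; "tool_pos": TCP position; "orientation": TCP orientation; "force": force on the tool from outside, world axes, zero at the start; "wrist_torque": the same for the moment, N m; "opening": finger opening in m; "gripper_force": force on a finger pad.
Only numpy, scipy, OpenCV 4.12 (cv2) and the standard library are available. Lean on these libraries where they do the work, as an engineer would, in place of code of your own. Each camera call takes 0.05 s, during which the arm holds its last target. There are 200 camera calls.

TASK

Check that the brass test pin moves freely: with your fingertips press it down lightly, about half-way and not to its stop, and let it spring back up. Then press the green button on the grey box fully in and let it go, to record the check. Leave the other pins, buttons and things on the bench alone, and do not pick up or shift any gauge.

Things in the scene. Friction and masses are not known exactly. Their poses are not given: they have to be found in the camera images.
- gauge_brass: test-pin gauge, loose (not fixed to the bench), about 0.8 kg: dark steel block 56 x 56 mm, 40 mm high, with a 32 mm wide, 4 mm high bright steel collar on it, out of whose middle stands a sprung pin with a brass (gold-coloured) round flat head 22 mm wide. Origin: centre of the block's underside, z up. The three gauges differ only in the head's colour and swap places
- gauge_brass_pin_top (a point): centre of the top face of the brass pin head, 70 mm above the bench when the pin is up; moves down with the pin; z up
- gauge_brass_pin (a joint): how far the brass pin is pressed down, m: 0 = up (as it starts), 0.014 = at its stop. Spring: about 1.2 N to start it, 4 N at half-way (0.007), 6.8 N at the stop; it springs back up when released
- gauge_white: test-pin gauge, loose (not fixed to the bench), about 0.8 kg: dark steel block 56 x 56 mm, 40 mm high, with a 32 mm wide, 4 mm high bright steel collar on it, out of whose middle stands a sprung pin with a white plastic round flat head 22 mm wide. Origin: centre of the block's underside, z up. The three gauges differ only in the head's colour and swap places
- gauge_white_pin (a joint): how far the white pin is pressed down, m: 0 = up (as it starts), 0.014 = at its stop. Spring: about 1.2 N to start it, 4 N at half-way (0.007), 6.8 N at the stop; it springs back up when released
- gauge_black: test-pin gauge, loose (not fixed to the bench), about 0.8 kg: dark steel block 56 x 56 mm, 40 mm high, with a 32 mm wide, 4 mm high bright steel collar on it, out of whose middle stands a sprung pin with a black plastic round flat head 22 mm wide. Origin: centre of the block's underside, z up. The three gauges differ only in the head's colour and swap places
- gauge_black_pin (a joint): how far the black pin is pressed down, m: 0 = up (as it starts), 0.014 = at its stop. Spring: about 1.2 N to start it, 4 N at half-way (0.007), 6.8 N at the stop; it springs back up when released
- box: push-button box, fixed to the bench: grey, 85 x 215 mm, 45 mm high, three round buttons in a row along its y axis, 65 mm apart: red at y +65 mm, green in the middle, yellow at y -65 mm. Origin: centre of its underside, z up
- btn_green_top (a point): centre of the top face of the green button, the middle one on the box; 28 mm wide, 67 mm above the bench when out, pressed straight down
- btn_green (a joint): how far the green button is pressed in, m: 0 = out, 0.006 = fully in (about 5 N); springs back out
- btn_red (a joint): how far the red button is pressed in, m: 0 = out, 0.006 = fully in (about 5 N); springs back out
- btn_yellow (a joint): how far the yellow button is pressed in, m: 0 = out, 0.006 = fully in (about 5 N); springs back out
- stud: bright steel stepped stud standing on end, 32 mm wide at the foot, 18 mm at the top, 70 mm high, loose; origin at the centre of its underside
- bushing: brass bushing standing on the bench, 42 mm wide, 24 mm bore, 32 mm high, loose; origin at the centre of its underside
- flange: aluminium flange lying with its hub up, 68 mm wide, 34 mm high, loose; origin at the centre of its underside
- wrench: open-ended wrench lying flat, 170 mm long along its x axis, loose
- caliper: digital caliper lying flat, 200 mm long along its x axis, 13 mm high, loose
There are look-alikes about, which are no part of the job. Of the things shaped like the bushing, the brass one is meant.

How it is judged:
By the outcome, as a careful person would: the job done as asked, in the order asked, and still so for the second after the job is handed in, with the robot touching nothing.
It also fails if it takes over 51 s, if anything falls off the work surface, if the arm or the gripper's body presses on something with over 40 N, if the wrist force passes 120 N, or if a joint passes its speed limit or range.

## Working session

There is one attempt and no reset: what is moved stays moved. The work goes in short steps, Python scripts to look and compute and a tool call to move; the robot and the scene stay as the last step left them, time stands still between calls to the robot, and variables do not carry over. Pictures are saved under pics/ and viewed, at most 10 in all, crops included, and the job is handed in when it is done.

Besides the shell and the picture viewer there is one more tool, called after "Request:" as name([rows], argument=value, ...), one row to a line, values as JSON. apply_moves: Moves the arm, as the interface text tells. Its arguments: {"type":"object","properties":{"delta_pos":{"type":"array"},"twist":{"type":"array"},"gripper":{"type":"number"},"squeeze":{"type":"number"}},"required":["delta_pos","twist"]}

```bash
mkdir -p pics; cat > h.py <<'E'
import numpy as np, cv2
from plant import robot
def snap(n,tag):
    c=robot.read_camera(n); cv2.imwrite(f'pics/{tag}.png',c['frame'][:,:,::-1]); np.save(f'pics/{tag}.npy',c,allow_pickle=True); return c
def load(tag): return np.load(f'pics/{tag}.npy',allow_pickle=True).item()
def ray(c,u,v):
    f=c['frame'].shape[0]/2/np.tan(np.radians(c['vertical_fov'])/2)
    R=np.array(c['R']);t=np.array(c['t'])
    return -R.T@t, R.T@np.array([(u-c['cx'])/f,(v-c['cy'])/f,1])
def tri(a):
    A=0;b=0
    for c,u,v in a:
        o,d=ray(c,u,v);d=d/np.linalg.norm(d);P=np.eye(3)-np.outer(d,d);A=A+P;b=b+P@o
    return np.linalg.solve(A,b)
def atz(c,u,v,z):
    o,d=ray(c,u,v);return o+d*(z-o[2])/d[2]
E
python3 - <<'E'
from h import *
print(robot.read_state(),robot.tips_ahead)
for n in('scene','top'):
    c=snap(n,n+'0');print({k:c[k] for k in c if k!='frame'})
a=[cv2.imread(f'pics/{n}0.png') for n in('scene','top')]
cv2.imwrite('pics/both.png',np.vstack([a[0],a[1]])[:, :])
E
```

```text
{'t': 0.0, 'q': array([ 1.10861313e+00,  1.31155611e-01,  1.48927378e+00, -7.54697022e-07,
        1.52302587e+00, -8.53876711e-02]), 'dq': array([-0.00072387,  0.00012861,  0.00301631, -0.00112667,  0.00031568,
        0.00120745]), 'joint_torque': array([ 6.10872503e-04, -5.59852731e+01, -4.91755557e+01,  7.68982340e-02,
        3.62315343e-02, -2.01421444e-04]), 'tool_pos': array([0.22049976, 0.55744128, 0.24259377]), 'orientation': array([-5.88279487e-01, -3.08550875e+00,  2.81666913e-03]), 'force': array([-0.37102964, -0.26088096, -0.02505098]), 'wrist_torque': array([-0.0424988 , -0.04372899, -0.01133757]), 'gripper_force': 0.0, 'opening': 0.09299369290614745} 0.025
{'vertical_fov': 47.90963329773042, 'cx': 253.21973665108206, 'cy': 192.27486293757144, 'R': array([[ 0.49343426,  0.86967983, -0.01340221],
       [ 0.67357484, -0.39182722, -0.62671234],
       [-0.55029043,  0.30021395, -0.77913543]]), 't': array([-0.27302942, -0.32380664,  1.30467563])}
{'vertical_fov': 57.37234493775126, 'cx': 251.68734538659348, 'cy': 185.55769547652744, 'R': array([[-0.0103656 , -0.99993909,  0.00379141],
       [-0.9971997 ,  0.01005622, -0.07410558],
       [ 0.07406294, -0.00454894, -0.99724319]]), 't': array([-0.02096621,  0.5495645 ,  1.05703809])}
```

View pics/scene0.png

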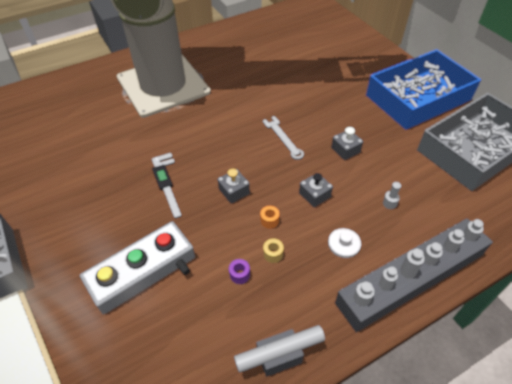

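View pics/top0.png

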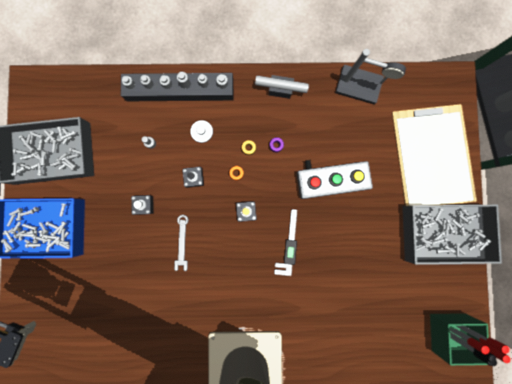

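The scene view shows brass-headed gauge at about (233,175), white (349,132), black (318,181). The green button is at about (136,257). In the top view brass is at about (246,211), white (141,205), black (193,176) and green (337,179). Brass-coloured candidates: the gauge head fits, while the yellow ring at scene (274,250) / top (249,147) is the bushing and the yellow button is on the box. I'll confirm in one crop.

```bash
python3 - <<'E'
from h import *
s=load('scene0');t=load('top0')
a=s['frame'][150:210,205:265,::-1];b=t['frame'][185:235,220:270,::-1]
a2=s['frame'][230:290,100:170,::-1];b2=t['frame'][155:205,310:365,::-1]
r=lambda i:cv2.resize(i,(380,290),interpolation=cv2.INTER_CUBIC)
cv2.imwrite('pics/crop.png',np.vstack([np.hstack([r(a),r(b)]),np.hstack([r(a2),r(b2)])]))
def blob(c,x0,y0,x1,y1,lo,hi):
    h=cv2.cvtColor(c['frame'][y0:y1,x0:x1],cv2.COLOR_RGB2HSV);m=cv2.inRange(h,lo,hi)
    n,l,st,ce=cv2.connectedComponentsWithStats(m)
    k=1+np.argmax(st[1:,4]);print(st[k],ce[k]+[x0,y0]);return ce[k]+[x0,y0]
Y=((18,90,110),(35,255,255));G=((45,90,50),(85,255,255))
ps=blob(s,220,160,248,190,*Y);pt=blob(t,232,197,262,227,*Y)
gs=blob(s,120,240,155,275,*G);gt=blob(t,325,165,350,195,*G)
print('pin',tri([(s,*ps),(t,*pt)]),atz(s,*ps,.07),atz(t,*pt,.07))
print('btn',tri([(s,*gs),(t,*gt)]),atz(s,*gs,.067),atz(t,*gt,.067))
E
```

```text
[ 7  9 10 12 74] [232.08108108 173.13513514]
[11 11  6  6 28] [245.25 210.75]
[  8  10  15  13 151] [135.1986755  255.86092715]
[ 7  9 10 10 83] [336.55421687 178.63855422]
pin [ 0.47190425 -0.00757553  0.06546981] [ 0.47521291 -0.01003779  0.07      ] [ 0.47224    -0.00684288  0.07      ]
btn [ 0.56454303 -0.27737017  0.06070593] [ 0.56909173 -0.27678293  0.067     ] [ 0.56377176 -0.27646849  0.067     ]
```

View pics/crop.png

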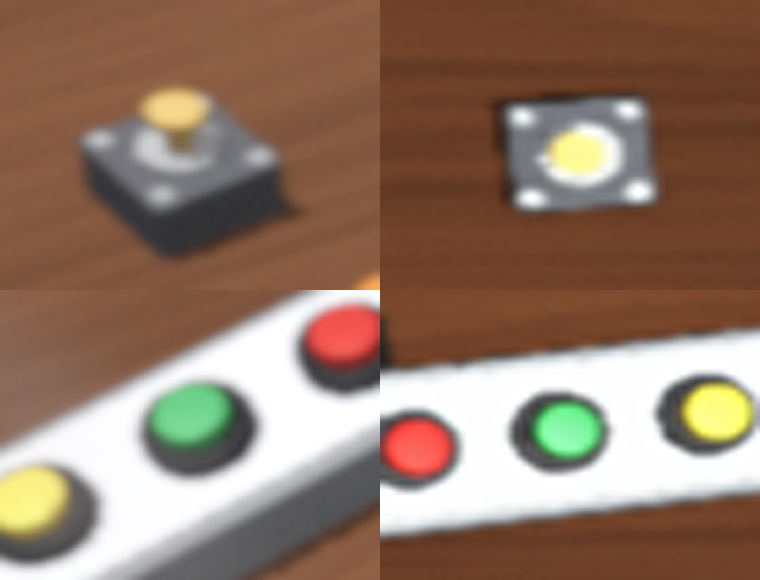

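The crop confirms it: dark block with gold flat head (top-left and top-right panels). Green is the middle button. Next I work out the transfer.

```bash
cat >> h.py <<'E'
from scipy.spatial.transform import Rotation as Ro
def go(target):
    s=robot.read_state();R=Ro.from_rotvec(s['orientation']).as_matrix()
    print('pos',s['tool_pos'],'delta cm',np.round(R.T@(np.array(target)-s['tool_pos'])*100,2),'F',np.round(s['force'],2),'t',s['t'],'open',s['opening'],'tz',R[:,2])
E
python3 -c "
from h import *
go([.473,-.008,.16])"
```

```text
pos [0.22053782 0.55749584 0.24272779] delta cm [-44.28 -43.28   8.34] F [-0.71 -0.27 -0.33] t 0.1 open 0.09321229278333545 tz [-7.55254336e-04 -1.45713432e-03 -9.99998653e-01]
```

Request:
apply_moves([
  [-3, -3, 0],
  [-3, -3, 0],
  [-3, -3, 0],
  [-3, -3, 0],
  [-3, -3, 0],
  [-3, -3, 0],
  [-3, -3, 0],
  [-3, -3, 0],
], twist=[0, 0, 0, 0, 0, 0, 0, 0], gripper=0, squeeze=5)

```text
t: 1.1
tool_pos: [0.3557, 0.2451, 0.2433]
orientation: [-0.588, -3.086, 0.0]
force: [0.6, -0.1, 0.4]
opening: 0.0175
gripper_force: 0.0
```

Request:
apply_moves([
  [-3, -3, 1],
  [-3, -3, 1],
  [-3, -3, 1],
  [-3, -3, 1],
  [-3, -3, 1],
  [-3, -3, 1],
  [-2, -1, 1],
  [0, 0, 0],
], twist=[0, 0, 0, 0, 0, 0, 0, 0])

```text
t: 2.1
tool_pos: [0.4712, -0.0048, 0.1724]
orientation: [-0.591, -3.083, 0.0]
force: [0.1, 0.0, 0.1]
opening: 0.0004
gripper_force: 0.0
```

```bash
python3 - <<'E'
from h import *
go([.473,-.008,.11])
a=snap('scene','scene1')['frame'][90:240,150:330,::-1];b=snap('top','top1')['frame'][130:280,160:340,::-1]
r=lambda i:cv2.resize(i,None,fx=2.2,fy=2.2,interpolation=cv2.INTER_CUBIC)
cv2.imwrite('pics/v1.png',np.hstack([r(a),r(b)]))
E
```

```text
pos [ 0.47121343 -0.00483139  0.17236941] delta cm [-0.3  -0.22  6.24] F [0.15 0.01 0.13] t 2.1 open 0.0003878402028925131 tz [-2.53468607e-03  1.91953710e-04 -9.99996769e-01]
```

View pics/v1.png

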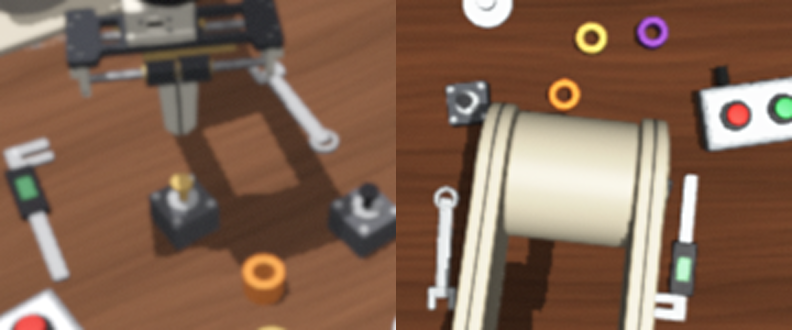

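The scene view shows the closed tips at crop (180,130), right above the brass head at (181,184). Descending to just above the head.

Request:
apply_moves([
  [-0.3, -0.2, 1.5],
  [0, 0, 1.5],
  [0, 0, 1.5],
  [0, 0, 1.5],
  [0, 0, 0.4],
  [0, 0, 0],
  [0, 0, 0],
  [0, 0, 0],
], twist=[0, 0, 0, 0, 0, 0, 0, 0])

```text
t: 3.2
tool_pos: [0.4742, -0.0069, 0.1103]
orientation: [0.588, 3.085, 0.0]
force: [-0.8, 0.4, 0.0]
opening: 0.0004
gripper_force: 0.0
```

```bash
python3 - <<'E'
from h import *
go([.473,-.008,.095])
c=snap('scene','scene2');a=c['frame'][140:215,190:280,::-1]
s=robot.read_state();tip=s['tool_pos']-[0,0,.025]
f=192/np.tan(np.radians(c['vertical_fov'])/2)
for X in(tip,[.473,-.008,.07]):
    p=c['R']@X+c['t'];print(p[:2]/p[2]*f+[c['cx'],c['cy']])
cv2.imwrite('pics/v2.png',cv2.resize(a,None,fx=7,fy=7,interpolation=cv2.INTER_CUBIC))
E
```

```text
pos [ 0.47419688 -0.00687038  0.11029777] delta cm [ 0.07 -0.15  1.53] F [-0.83  0.38  0.04] t 3.2 open 0.0003732216634987569 tz [ 1.11878161e-03 -1.68526290e-04 -9.99999360e-01]
[232.77430973 167.83624021]
[232.41797915 172.16880616]
```

View pics/v2.png

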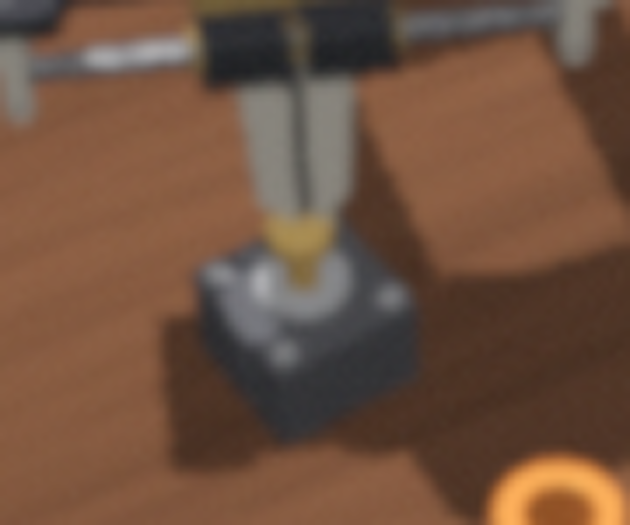

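The tips at crop (300,200) are centred over the brass head at (300,232). Pressing in small steps.

Request:
apply_moves([
  [0, 0, 0.7],
  [0, 0, 0.5],
  [0, 0, 0.2],
  [0, 0, 0],
  [0, 0, 0],
], twist=[0, 0, 0, 0, 0])

```text
t: 3.88
tool_pos: [0.4738, -0.0068, 0.0957]
orientation: [0.588, 3.086, 0.0]
force: [0.8, 0.5, -0.7]
opening: 0.0005
gripper_force: 0.0
```

Request:
apply_moves([
  [0, 0, 0.3],
  [0, 0, 0],
  [0, 0, 0],
  [0, 0, 0],
], twist=[0, 0, 0, 0])

```text
t: 4.38
tool_pos: [0.474, -0.0068, 0.0929]
orientation: [0.588, 3.085, 0.0]
force: [1.7, -0.2, 1.6]
opening: 0.0007
gripper_force: 1.0
```

Request:
apply_moves([
  [0, 0, 0.2],
  [0, 0, 0.2],
  [0, 0, 0.1],
  [0, 0, 0],
  [0, 0, 0],
  [0, 0, 0],
], twist=[0, 0, 0, 0, 0, 0])

```text
t: 5.12
tool_pos: [0.474, -0.0068, 0.0878]
orientation: [0.588, 3.085, 0.0]
force: [2.2, -0.1, 3.7]
opening: 0.0002
gripper_force: 2.0
```

```bash
python3 - <<'E'
from h import *
z=[];p=[]
for i in range(6):
    robot.read_camera('scene');s=robot.read_state();z.append(s['force'][2]);p.append(s['tool_pos'][2])
print(np.round(z,2),np.round(p,4),s['t'])
E
```

```text
[3.75 3.65 3.45 3.72 3.64 4.33] [0.0878 0.0878 0.0878 0.0878 0.0878 0.0878] 5.425
```

Depth is about 7 mm at about 3.8 N, which is half-way. I release straight up.

Request:
apply_moves([
  [0, 0, -0.5],
  [0, 0, -0.7],
  [0, 0, -1.5],
  [0, 0, -2],
  [0, 0, -2],
  [0, 0, 0],
  [0, 0, 0],
], twist=[0, 0, 0, 0, 0, 0, 0])

```text
t: 6.3
tool_pos: [0.4733, -0.0067, 0.1541]
orientation: [-0.588, -3.085, 0.0]
force: [-0.4, 0.2, -0.7]
opening: 0.0004
gripper_force: 0.0
```

```bash
python3 - <<'E'
from h import *
go([.566,-.277,.15])
c=snap('scene','scene3');
h=cv2.cvtColor(c['frame'][160:190,220:248],cv2.COLOR_RGB2HSV)
cv2.imwrite('pics/v3.png',cv2.resize(c['frame'][140:215,190:280,::-1],None,fx=7,fy=7,interpolation=cv2.INTER_CUBIC))
E
```

```text
pos [ 0.47326533 -0.00672106  0.15411964] delta cm [-18.57 -21.72   0.4 ] F [-0.39  0.22 -0.73] t 6.3 open 0.0003774867679824628 tz [-8.31719271e-04  5.92311641e-05 -9.99999652e-01]
```

View pics/v3.png

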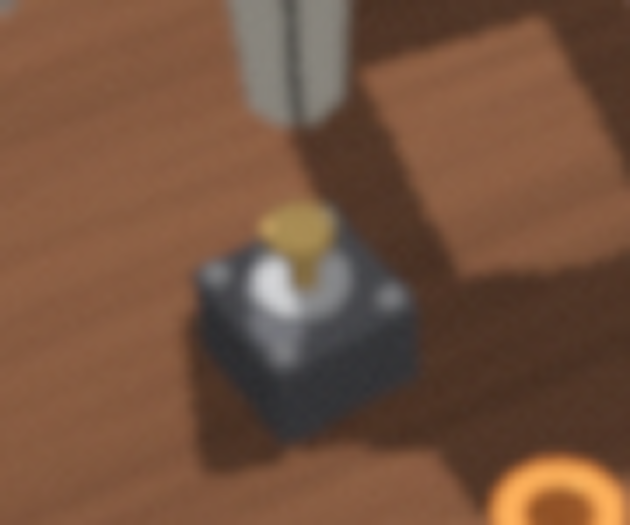

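The pin is back up (head at crop (298,228), block not shifted). Now to the green button.

Request:
apply_moves([
  [-3, -3.5, 0],
  [-3, -3.5, 0],
  [-3, -3.5, 0],
  [-3, -3.5, 0],
  [-3, -3.5, 0],
  [-3, -3.5, 0],
  [-0.6, -0.7, 0],
  [0, 0, 0],
], twist=[0, 0, 0, 0, 0, 0, 0, 0])

```text
t: 7.35
tool_pos: [0.5661, -0.2767, 0.1533]
orientation: [-0.589, -3.084, -0.002]
force: [-0.3, 1.1, 0.2]
opening: 0.0004
gripper_force: 0.0
```

```bash
python3 -c "
from h import *
go([.566,-.277,.104])"
```

```text
pos [ 0.56614669 -0.27670964  0.15330958] delta cm [-0.01 -0.04  4.93] F [-0.34  1.08  0.22] t 7.35 open 0.00044379705349644014 tz [-0.00191483  0.00146754 -0.99999709]
```

Request:
apply_moves([
  [0, 0, 1.5],
  [0, 0, 1.5],
  [0, 0, 1.5],
  [0, 0, 0.4],
  [0, 0, 0],
  [0, 0, 0],
], twist=[0, 0, 0, 0, 0, 0])

```text
t: 8.1
tool_pos: [0.5673, -0.2772, 0.1064]
orientation: [0.588, 3.085, -0.001]
force: [-0.5, 1.4, 1.1]
opening: 0.0008
gripper_force: 0.0
```

```bash
python3 - <<'E'
from h import *
go([.566,-.277,.092])
c=snap('scene','scene4')
cv2.imwrite('pics/v4.png',cv2.resize(c['frame'][215:290,90:180,::-1],None,fx=7,fy=7,interpolation=cv2.INTER_CUBIC))
E
```

```text
pos [ 0.5672619  -0.27724821  0.10636446] delta cm [ 0.13 -0.02  1.44] F [-0.51  1.39  1.06] t 8.1 open 0.0007607119928508253 tz [ 9.85004332e-04 -6.06190772e-04 -9.99999331e-01]
```

View pics/v4.png

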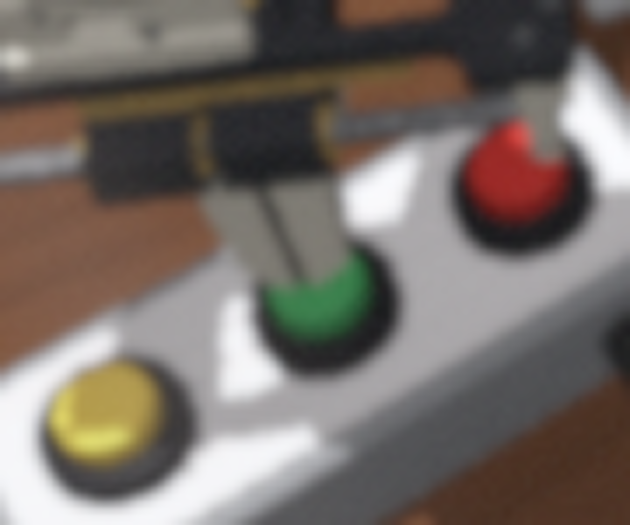

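The tips (about (305,265) in the crop) stand over the green button (318,290), well clear of red and yellow. Pressing.

Request:
apply_moves([
  [0.1, 0, 0.7],
  [0, 0, 0.5],
  [0, 0, 0.3],
  [0, 0, 0.2],
  [0, 0, 0],
  [0, 0, 0],
], twist=[0, 0, 0, 0, 0, 0])

```text
t: 8.9
tool_pos: [0.5659, -0.2766, 0.0888]
orientation: [-0.588, -3.086, -0.0]
force: [-2.6, 1.4, 3.8]
opening: 0.0004
gripper_force: 1.7
```

Request:
apply_moves([
  [0, 0, 0.2],
  [0, 0, 0.1],
  [0, 0, 0],
  [0, 0, 0],
], twist=[0, 0, 0, 0])

```text
t: 9.4
tool_pos: [0.5661, -0.2768, 0.0863]
orientation: [0.588, 3.086, -0.0]
force: [-3.1, 1.9, 7.6]
opening: 0.0004
gripper_force: 3.8
```

Request:
apply_moves([
  [0, 0, 0.1],
  [0, 0, 0],
  [0, 0, 0],
], twist=[0, 0, 0])

```text
t: 9.78
tool_pos: [0.5661, -0.2768, 0.0861]
orientation: [0.588, 3.085, -0.0]
force: [-7.0, 3.4, 13.9]
opening: 0.0004
gripper_force: 6.9
```

It's on its stop (z no longer moves, force rose to 14 N). Releasing.

Request:
apply_moves([
  [0, 0, -0.6],
  [0, 0, -0.8],
  [0, 0, -2],
  [0, 0, -3],
  [0, 0, -3],
  [0, 0, 0],
  [0, 0, 0],
], twist=[0, 0, 0, 0, 0, 0, 0])

```text
t: 10.65
tool_pos: [0.5658, -0.2765, 0.1784]
orientation: [-0.588, -3.086, -0.0]
force: [-0.3, 0.2, -1.4]
opening: 0.0003
gripper_force: 0.0
```

```bash
python3 - <<'E'
from h import *
c=snap('scene','scene5');cv2.imwrite('pics/v5.png',c['frame'][80:320,70:400,::-1].repeat(2,0).repeat(2,1))
print(robot.read_state()['force'],robot.read_state()['t'])
E
```

```text
[-0.15800049  1.12130863  0.02959804] 10.7
```

View pics/v5.png

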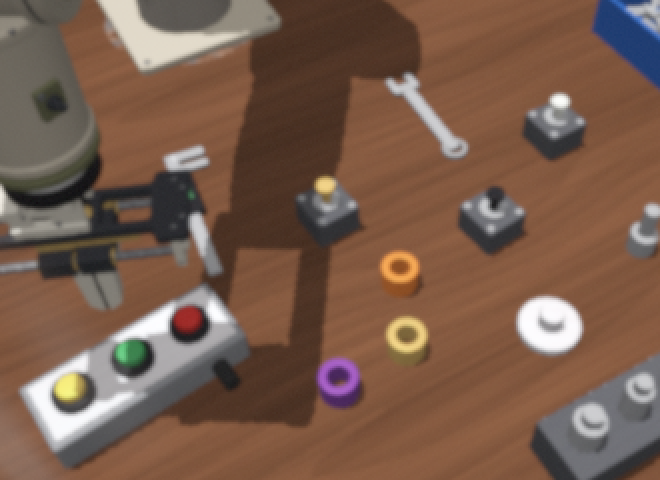

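The brass pin (325,187) and the green button (132,353) are both up, the gripper is clear and nothing has shifted.

```bash
python3 -c "
from plant import robot
print(robot.close_job())"
```

```text
the job is handed in; nothing more can be done
None
```

I pressed the brass pin about 7 mm (half-way) and it sprang back up, then pressed the green button to its stop and let it go; the job is handed in at about 11 s, with nothing else seen to move.

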